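Roll a shaft blank into a V-block and bring it up to the end stop

ROBOT

A 6-joint arm with a two-finger parallel gripper is mounted at the origin on a cart in front of the work surface, level with it; the furniture and walls round the work are solid. World frame = base frame: x ahead of the robot, y to its left, z up, the work surface at z = 0. Lengths are in mm, angles in rad, forces in N, time in s.
With the tool pointing down it reaches from about 350 to 775 mm from the base axis. Payload 7.3 kg.
Tool frame: the origin (TCP) lies between the finger pads; the fingertips stand 17 mm ahead of it and the grasp point (between the pads) lies 2 mm behind it; z points along the fingers, y is the direction in which the jaws open and shut (so a half turn about z gives the same grasp; the last joint's range is limited). The gripper opens to 92 mm and grips with 3 to 60 N. Pads are 19 mm wide; open, the fingers measure 130 mm over their backs; the gripper's body (75 mm by 190 mm) begins 47 mm behind the grasp point.
Start: joints at [1.07, 0.342, 1.524, -0, 1.275, -0.146], TCP at [182.372, 492.325, 243.741] pointing down, gripper open.
Joint ranges: [-2.53, 2.53], [-0.77, 2.02], [0.04, 2.7], [-1, 4.14], [0.28, 2.66], [-3.11, 3.11]. Speed limits (rad/s): [2.57, 2.57, 3.14, 3.14, 3.14, 3.14].

INTERFACE

Orientations are given as [roll, pitch, yaw] about the fixed x, y, z axes, in that order (R = Rz(yaw) Ry(pitch) Rx(roll)).
In Python, from plant import get_obs, capture, get_calibration, close_job gives the robot as it stands.
- The arm moves only by the tool carry_out, never from a script. Its argument "moves" is one flat list of numbers, 7 for each row, row after row: the shift along the tool's x, y, z normalised to -1 to 1, where 1 is 40 cm, then the turn, a rotation vector about the tool's x, y, z normalised to -1 to 1, where 1 is 30 degrees, then the opening, from 0 (shut) to 1 (fully open). A call has exactly 8 rows; each row is the pose to reach, as a shift and turn from the pose measured when the call began, along the tool's axes at that moment; what a row does not reach only later rows make up. A row lasts 1/10 s, in which the tool goes at most 50 mm and 8.59 degrees, less where a joint would pass 70% of its speed; a pose out of reach is approached as far as the arm can. A call with a number of a shift or a turn outside -1 to 1 is refused whole. A call with a gripper value outside its range is refused whole. The fingers move at their own pace and stop on an object; the grip force is fixed at half the most. Time passes only in rows, so rows that repeat a pose let the fingers close, or fill a call up. It gives the time, the measured TCP pose, the force and the opening at its end, in the units of the state.
- get_obs(): the state, without advancing time (a new reading comes with each control period).
- capture(name): name is "scene" or "top" or "wrist"; returns the picture (420x560x3 uint8, red, green, blue); there is no depth.
- get_calibration(name): a dict with "vfov" (degrees; the focal length in pixels is half the picture's height over the tangent of half this angle, whatever the lens; pixels are square), "cx", "cy" (the principal point, pixels), "cam_to_world" (4x4, takes a point from camera to world coordinates). Camera axes: x right, y up, looking along -z (the intrinsics and any distortion apply to the point x, -y, -z); pixel columns grow to the right and rows downward; lengths in mm; the calibration is good to about 2 mm. The wrist camera is an equidistant fisheye: a pixel r from the principal point sees the ray r / f radians off the axis. A picture is of the moment at which its call begins: read the wrist's pose just before it. get_calibration takes no time and is no camera call; for the wrist camera it gives the pose at the moment of the call.
- close_job(): hands the job in, once; it reports no verdict.
The state is a dict: "time": time; "joint_positions": joint angles; "dq": joint speeds; "tau": joint torques, N m; "tool_pos": TCP position; "tcp_rot": TCP orientation; "contact_force": force on the tool from outside, world axes, zero at the start; "moment": the same for the moment, N m; "grip_width": finger opening in mm.
Only numpy, scipy, OpenCV 4.12 (cv2) and the standard library are available. Lean on these libraries where they do the work, as an engineer would, in place of code of your own. Each camera call takes 0.05 s, during which the arm holds its last target.

TASK

Gently roll the round aluminium bar along the bench by its side, up the lead-in ramp and into the groove of the V-block; then, once it lies in the groove, push it endwise along the groove until its end rests against the end stop plate. Only push it with the fingers: do not pick the bar up. Leave the bolt, the tape measure and the wrench lying beside it where they are.

Things in the scene. Friction and masses are not known exactly. Their poses are not given: they have to be found in the camera images.
- bar: Plain round aluminium bar (shaft blank), 40 mm diameter, 120 mm long, about 0.45 kg, smooth and lightly oiled, lying on its side on the bench before the foot of the ramp, roughly parallel to the groove; it rolls easily. Origin at the bar's centre, 20 mm above what it lies on; its own y axis is the bar's axis (ends alike); its x and z axes turn as it rolls.
- v_block: Dark steel V-block fixture with lead-in ramp, fixed to the bench, 202 mm long in y (-115 to 87). Origin on the bench, below the bottom line of the groove. x points away from the robot across the groove, y along it to the stop, z up. The groove is open at y = -115. Behind it a level ledge, z = 32, from x = 30 to 44 mm, and two lugs 9 mm high to x = 72.
- ramp_foot (a point): Middle of the foot of the ramp, on the bench; axes as the fixture's. In the fixture's frame (mm) this is x = -90, y = -20; the ramp spans y = -115 to 75, rises evenly to z = 18 at x = -20 and is level to the groove's near edge at x = -16.
- groove (a point): Where the bar's centre must end: bar down in the groove, end against the stop; in the fixture's frame (mm) x = 0, y = 15, z = 30. Axes as the fixture's. The 90 degree groove falls at 45 degrees from x = -16, z = 18 to its bottom at x = 0, z = 2 and rises at 45 degrees to the higher far edge at x = 30, z = 32.
- stop_face (a point): Point on the face of the steel stop plate where the axis of a bar in the groove meets it: fixture frame (mm) x = 0, y = 75, z = 30. Axes as the fixture's; the face looks along -y. The plate spans x = -28 to 38, y = 75 to 87 and is 52 mm high.
- hex_bolt: Bystander: loose steel bolt with nut lying on the bench beside the stop end of the ramp's foot, 66 x 18 x 16 mm; origin under its middle, x axis along the shank.
- tape_measure: Bystander: loose green tape measure standing on the bench beyond the open end of the groove, 36 x 91 x 68 mm high; origin under its middle, y axis along its long side.
- wrench_13: Bystander: loose small combination wrench lying flat on the bench to the right of the bar, 164 x 27 x 5 mm; origin under its middle, x axis along its length.
There are look-alikes about, which are no part of the job. Of the things that look like the bar, the largest one is meant.

How it is judged (in metres and radians):
On the way:
1. the bar lies fully in the groove, still more than 6 mm short of the stop (x of bar in the frame of v_block between -0.004 and 0.004 m and z of bar in the frame of v_block between 0.026 and 0.034 m and angle between the y axis of bar and the y axis of v_block, either way round below 0.06 rad and y of bar in the frame of v_block below 0.009 m), for 0.2 s.
At the end, for the whole second after the job is handed in: The bar lies fully down in the groove (its centre within 4 mm of the groove's middle plane and of its seated height, axis within 0.06 rad of the groove), its end within 3 mm of the stop plate, and at rest (x of bar in the frame of v_block between -0.004 and 0.004 m and z of bar in the frame of v_block between 0.026 and 0.034 m and angle between the y axis of bar and the y axis of v_block, either way round below 0.06 rad and y of bar in the frame of v_block between 0.012 and 0.018 m and linear speed of bar below 0.01 m/s and angular speed of bar below 0.2 rad/s); the robot touches nothing.
It fails at once if the bar is lifted off what it lies on (its underside comes more than 12 mm off the bench before the ramp or off its seat in the groove, or 20 mm above the top of the ramp) or stood on end (height (world z) of bar above 0.058 m or angle between bar's own y axis and vertical below 1.2 rad or (x of bar in the frame of v_block below -0.09 m and z of bar in the frame of v_block above 0.033 m) or (x of bar in the frame of v_block above -0.006 m and z of bar in the frame of v_block above 0.0425 m)).
It fails at once if the bar is thrown (over 0.6 m/s) (linear speed of bar above 0.6 m/s).
It fails at once if the bolt is moved more than 15 mm (distance of hex_bolt from where it was at the start of the episode above 0.015 m).
It fails at once if the tape measure is moved more than 15 mm (distance of tape_measure from where it was at the start of the episode above 0.015 m).
It fails at once if the wrench is moved more than 15 mm (distance of wrench_13 from where it was at the start of the episode above 0.015 m).
It also fails if it takes over 48 s, if anything falls off the work surface, if the arm or the gripper's body presses on something with over 40 N, if the wrist force passes 120 N, or if a joint passes its speed limit or range.

## Working session

There is one attempt and no reset: what is moved stays moved. The work goes in short steps, Python scripts to look and compute and a tool call to move; the robot and the scene stay as the last step left them, time stands still between calls to the robot, and variables do not carry over. Pictures are saved under pics/ and viewed, and the job is handed in when it is done.

Besides the shell and the picture viewer there is one more tool, called in YAML: its name, and indented under it one key for each argument. carry_out: Moves the arm, as the interface text tells. Scaled input: -1 to 1 covers 40 cm each way for a shift and 30 degrees each way for a turn. Its arguments: {"type":"object","properties":{"moves":{"type":"array","items":{"type":"number"}}},"required":["moves"]}

```bash
ls; mkdir -p pics; python3 - <<'E'
from plant import *
import cv2
print(get_obs())
for n in ["scene","top","wrist"]:
    print(n,get_calibration(n))
    cv2.imwrite(f"pics/{n}0.png",capture(n)[:,:,::-1])
E
```

```text
pics
{'time': 0.0, 'joint_positions': array([ 1.07001394e+00,  3.42699265e-01,  1.52498995e+00, -1.94023282e-05,
        1.27539577e+00, -1.46018931e-01]), 'dq': array([-0.00045833,  0.00043402, -0.00185456,  0.0009341 , -0.00022668,
        0.0010037 ]), 'tau': array([-1.18357897e-03, -4.31240809e+01, -2.44220656e+01,  7.13118422e-02,
        5.60176594e-02, -8.52393305e-05]), 'tool_pos': array([182.18280087, 491.98203048, 243.06656408]), 'tcp_rot': array([-3.14011351e+00, -1.98778188e-04,  2.78683472e+00]), 'contact_force': array([ 0.12706111, -0.10653386, -0.34969263]), 'moment': array([ 0.05316528, -0.00886294, -0.02163557]), 'grip_width': 91.70608804852131}
scene {'vfov': 46.08489322501242, 'cx': 275.2345515281199, 'cy': 208.6115058006548, 'cam_to_world': array([[ 6.85732345e-01,  2.74554635e-01, -6.74085234e-01,
        -3.08469570e+02],
       [-7.27794722e-01,  2.70444318e-01, -6.30217989e-01,
        -7.81612026e+02],
       [ 9.27325150e-03,  9.22756535e-01,  3.85271831e-01,
         5.31048503e+02],
       [ 0.00000000e+00,  0.00000000e+00,  0.00000000e+00,
         1.0000
[... 194 characters left out ...]
,
       [-9.99658958e-01,  2.02344310e-02, -1.65086471e-02,
        -2.70409058e+01],
       [-1.37649439e-02,  1.28939341e-01,  9.91556944e-01,
         1.07993050e+03],
       [ 0.00000000e+00,  0.00000000e+00,  0.00000000e+00,
         1.00000000e+00]])}
wrist {'vfov': 65.70646984690485, 'cx': 285.215661482086, 'cy': 208.81920362816447, 'cam_to_world': array([[ 3.47230383e-01, -9.05261712e-01, -2.44810730e-01,
         1.16008341e+02],
       [ 9.37778628e-01,  3.34766761e-01,  9.22087882e-02,
         5.16504497e+02],
       [-1.51859031e-03, -2.61595963e-01,  9.65176277e-01,
         3.83508368e+02],
       [ 0.00000000e+00,  0.00000000e+00,  0.00000000e+00,
         1.00000000e+00]])}
```

View pics/scene0.png

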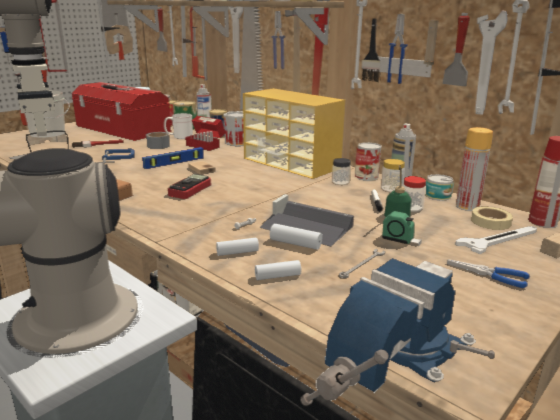

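View pics/top0.png

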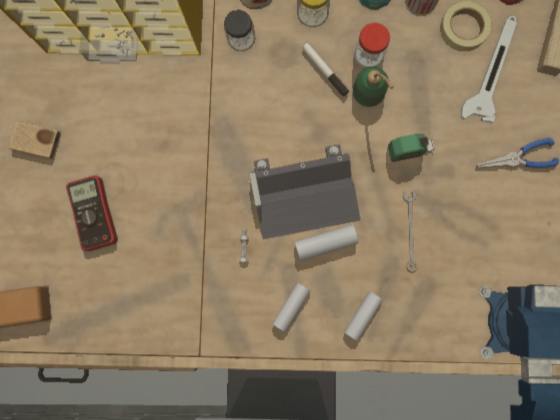

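View pics/wrist0.png

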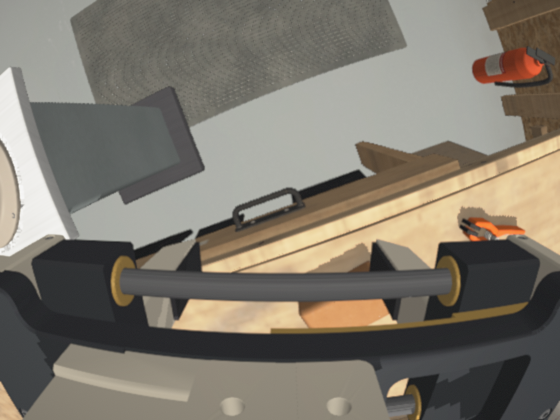

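The top view shows the ramp and groove around (305,195) and the stop plate at about (256,200). The largest bar is at (326,242), with smaller look-alikes at (291,309) and (363,316). The bolt is at (244,247), the wrench at (411,232) and the tape measure at (408,147). Next I'll zoom in.

```bash
cat > h.py <<'E'
import numpy as np, cv2
from plant import *
def f(c): return 210/np.tan(np.radians(c['vfov'])/2)
def ray(c,u,v):
    F=f(c); d=np.array([(u-c['cx'])/F,-(v-c['cy'])/F,-1.]); M=c['cam_to_world']
    return M[:3,3],M[:3,:3]@d
def onplane(c,u,v,z):
    o,d=ray(c,u,v); return o+d*(z-o[2])/d[2]
def proj(c,p):
    M=c['cam_to_world']; q=M[:3,:3].T@(np.asarray(p,float)-M[:3,3]); F=f(c)
    return np.array([c['cx']+F*q[0]/-q[2],c['cy']-F*q[1]/-q[2]])
E
python3 - <<'E'
import cv2
t=cv2.imread('pics/top0.png')[135:285,225:425]; cv2.imwrite('pics/topz.png',cv2.resize(t,None,fx=4,fy=4,interpolation=cv2.INTER_CUBIC))
t=cv2.imread('pics/scene0.png')[180:290,200:400]; cv2.imwrite('pics/scz.png',cv2.resize(t,None,fx=4,fy=4,interpolation=cv2.INTER_CUBIC))
E
```

```text
(no output)
```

View pics/topz.png

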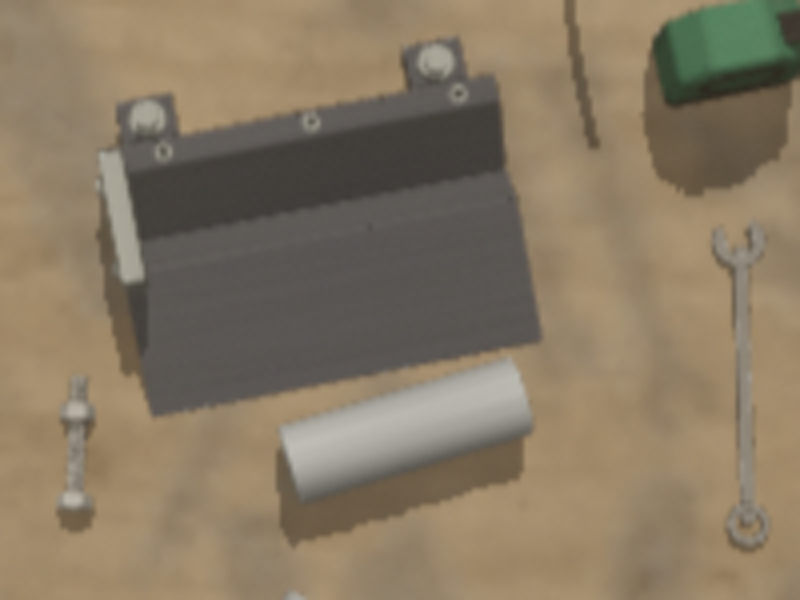

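View pics/scz.png

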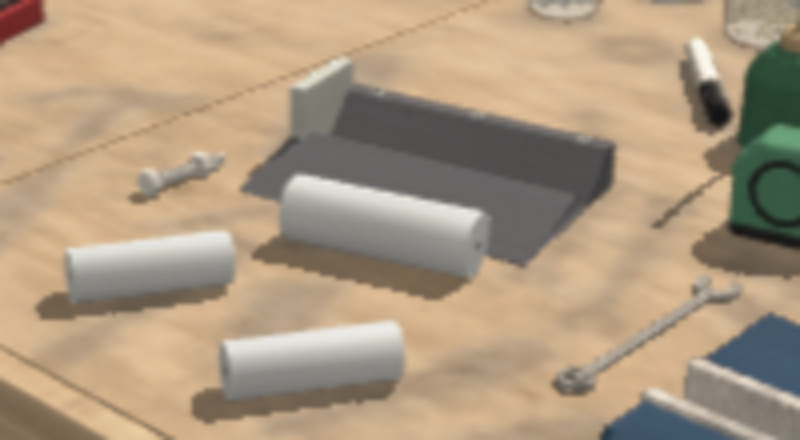

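```bash
cat > m.py <<'E'
from h import *
c=get_calibration('top'); cs=get_calibration('scene')
P=[((153,415),(-90,75,0)),((541,341),(-90,-115,0)),((495,76),(44,-115,32)),((507,170),(0,-115,2)),((517,200),(-16,-115,18)),((143,280),(-28,75,52)),((119,150),(38,75,52))]
W=np.array([onplane(c,225+(a[0]+.5)/4-.5,135+(a[1]+.5)/4-.5,b[2])[:2] for a,b in P]); L=np.array([b[:2] for a,b in P],float)
wm,lm=W.mean(0),L.mean(0); U,S,Vt=np.linalg.svd((L-lm).T@(W-wm)); R=(U@Vt).T
t=wm-R@lm; yaw=np.arctan2(R[1,0],R[0,0]); print('fix',t,yaw,np.linalg.det(R)); print((L@R.T+t-W).round(1))
im=cv2.imread('pics/top0.png'); 
g=cv2.cvtColor(im,cv2.COLOR_BGR2HSV); m=((g[...,1]<40)&(g[...,2]>120)).astype(np.uint8); m[:215]=0;m[270:]=0;m[:,:290]=0;m[:,365:]=0
n,l,s,_=cv2.connectedComponentsWithStats(m); k=1+s[1:,4].argmax(); cn=cv2.findContours((l==k).astype(np.uint8),0,2)[0][0]
r=cv2.minAreaRect(cn); print(r)
b=np.array([onplane(c,*q,22)[:2] for q in cv2.boxPoints(r)]); print(b.round(1)); ctr=b.mean(0)
e=sorted([(np.linalg.norm(b[i]-b[(i+1)%4]),i) for i in range(4)]); print(e)
i=e[-1][1]; d=b[(i+1)%4]-b[i]; print('bar',ctr,'axis ang',np.degrees(np.arctan2(*d[::-1])),'fixture y ang',np.degrees(yaw)+90)
print('bar in fix',R.T@(ctr-t))
# check in scene
for p in [(-90,75,0),(-90,-115,0),(44,-115,32),(-28,75,52)]: print(p,(proj(cs,[*(R@np.array(p[:2])+t),p[2]])-[200,180])*4)
print('bar',(proj(cs,[*ctr,20])-[200,180])*4)
E
python3 m.py
```

```text
fix [610.7476773  -29.88517298] 0.1993661800872373 1.0
[[ 1.4 -7.6]
 [-2.7  1.8]
 [-0.3  0.8]
 [-1.8  1.6]
 [ 1.   1.8]
 [ 0.9  1. ]
 [ 1.6  0.5]]
((325.8887634277344, 240.60694885253906), (17.70096206665039, 61.54487991333008), 74.1974868774414)
[[ 501.6  -29.3]
 [ 537.4 -146. ]
 [ 503.8 -155.7]
 [ 468.2  -39.5]]
[(np.float64(34.90996906864701), 3), (np.float64(35.00249131300213), 1), (np.float64(121.56911716011113), 2), (np.float64(122.08482346963396), 0)]
bar [502.76351046 -92.64224446] axis ang -72.96459412128864 fixture y ang 101.42284069664382
bar in fix [-118.27416811  -40.1279387 ]
(-90, 75, 0) [249.51899804 188.82385343]
(-90, -115, 0) [517.44604107 262.14853218]
(44, -115, 32) [612.49510388 137.6513565 ]
(-28, 75, 52) [301.42494461  83.27232955]
bar [384.96797983 219.25890662]
```

```bash
sed -i 's/^P=\[((153,415),(-90,75,0)),/P=[/' m.py; python3 m.py; python3 - <<'E'
import cv2
t=cv2.imread('pics/top0.png')[165:250,240:320]; cv2.imwrite('pics/topz2.png',cv2.resize(t,None,fx=7,fy=7,interpolation=cv2.INTER_CUBIC))
E
```

```text
fix [610.4249367  -31.16660195] 0.20999476241050555 0.9999999999999997
[[-1.6 -0.2]
 [ 0.5  0.2]
 [-0.9  0.6]
 [ 1.9  0.6]
 [-0.2 -0.8]
 [ 0.4 -0.5]]
((325.8887634277344, 240.60694885253906), (17.70096206665039, 61.54487991333008), 74.1974868774414)
[[ 501.6  -29.3]
 [ 537.4 -146. ]
 [ 503.8 -155.7]
 [ 468.2  -39.5]]
[(np.float64(34.90996906864701), 3), (np.float64(35.00249131300213), 1), (np.float64(121.56911716011113), 2), (np.float64(122.08482346963396), 0)]
bar [502.76351046 -92.64224446] axis ang -72.96459412128864 fixture y ang 102.03181360597443
bar in fix [-118.1112121   -37.68260737]
(-90, 75, 0) [251.16899614 190.34669451]
(-90, -115, 0) [521.19524568 262.61782341]
(44, -115, 32) [613.94273436 137.55727592]
(-28, 75, 52) [302.26356368  84.38505525]
bar [384.96797983 219.25890662]
```

View pics/topz2.png

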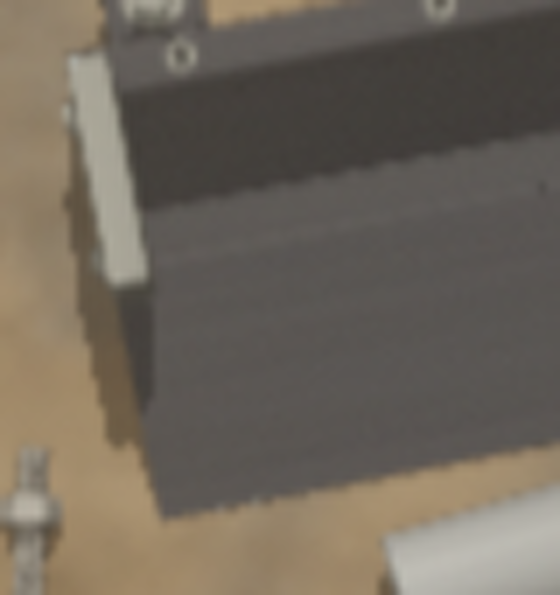

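```bash
cat > t.py <<'E'
import sys
from h import *
from scipy.spatial.transform import Rotation as Ro
YAW=0.21; T=np.array([610.4,-31.2])
RF=np.array([[np.cos(YAW),-np.sin(YAW)],[np.sin(YAW),np.cos(YAW)]])
def tofix(p): return RF.T@(np.asarray(p)[:2]-T)
def goal(x,y,ztip,frame='fix',yaw=np.pi+YAW):
    o=get_obs(); R0=Ro.from_euler('xyz',o['tcp_rot'])
    p=(RF@[x,y]+T) if frame=='fix' else np.array([x,y])
    d=np.array([*p,ztip+17])-o['tool_pos']
    s=R0.inv().apply(d)/400; r=(R0.inv()*Ro.from_euler('xyz',[np.pi,0,yaw])).as_rotvec()/np.radians(30)
    print('goal',x,y,ztip,'shift',s.round(4),'turn',r.round(4))
def st():
    o=get_obs(); print('t',round(o['time'],2),'fix xy',tofix(o['tool_pos']).round(1),'tip z',round(o['tool_pos'][2]-17,1),'rot',o['tcp_rot'].round(3),'F',o['contact_force'].round(1),'g',round(o['grip_width'],1))
E
python3 - <<'E'
from t import *
c=get_calibration('top')
for n,uv,z in [('tape',(408,147),68),('tapeL',(389,160),34),('bolt',(244,247),8),('wr top',(410,193),3),('wr bot',(411,268),3),('lookA top',(305,287),20),('lookA bot',(276,330),20),('B top',(380,296),20),('B bot',(348,335),20)]:
    p=onplane(c,*uv,z); print(n,p.round(),tofix(p).round())
st(); goal(300,400,200,'w'); goal(450,200,200,'w');goal(-178,-37,120)
E
```

```text
tape [ 683. -246.   68.] [  27. -225.]
tapeL [ 665. -215.   34.] [  15. -191.]
bolt [488.  70.   8.] [-99. 125.]
wr top [ 605. -263.    3.] [ -54. -226.]
wr bot [ 453. -264.    3.] [-202. -195.]
lookA top [411. -53.  20.] [-200.   20.]
lookA bot [327.   2.  20.] [-270.   91.]
B top [ 397. -199.   20.] [-244. -120.]
B bot [ 321. -138.   20.] [-305.  -44.]
t 0.15 fix xy [-309.7  601. ] tip z 226.2 rot [-3.141 -0.     2.787] F [ 0.3 -0.6 -0.8] g 91.8
goal 300 400 200 shift [-0.356  -0.1135  0.0656] turn [-1.9000e-03 -9.0000e-04 -1.0787e+00]
goal 450 200 200 shift [-0.8814 -0.452   0.0659] turn [-1.9000e-03 -9.0000e-04 -1.0787e+00]
goal -178 -37 120 shift [-1.1318 -1.1708  0.2667] turn [-1.9000e-03 -9.0000e-04 -1.0787e+00]
```

carry_out:
  moves: [-0.1,-0.03,0.02,0,0,-0.2,0.65,-0.2,-0.06,0.04,0,0,-0.4,0.65,-0.3,-0.1,0.06,0,0,-0.6,0.65,-0.4,-0.15,0.066,0,0,-0.8,0.65,-0.5,-0.21,0.066,0,0,-1,0.65,-0.6,-0.27,0.066,0,0,-1,0.65,-0.7,-0.34,0.066,0,0,-1,0.65,-0.78,-0.4,0.066,0,0,-1,0.65]

```text
time: 0.95
tool_pos: [420.3, 231.5, 216.8]
tcp_rot: [-3.14, -0.001, -2.974]
contact_force: [1.0, 0.4, -0.1]
grip_width: 59.5
```

```bash
python3 - <<'E'
from t import *
st(); goal(-170,-42,100);goal(-170,-42,8)
E
```

```text
t 0.95 fix xy [-131.1  296.6] tip z 199.8 rot [-3.140e+00 -1.000e-03 -2.974e+00] F [ 1.   0.4 -0.1] g 59.5
goal -170 -42 100 shift [ 0.0614 -0.8495  0.2505] turn [-0.0022 -0.0014 -0.0801]
goal -170 -42 8 shift [ 0.0612 -0.8492  0.4805] turn [-0.0022 -0.0014 -0.0801]
```

carry_out:
  moves: [0.01,-0.11,0.03,0,0,-0.02,0.65,0.02,-0.22,0.06,0,0,-0.04,0.65,0.03,-0.33,0.09,0,0,-0.06,0.65,0.04,-0.44,0.12,0,0,-0.08,0.65,0.05,-0.55,0.15,0,0,-0.08,0.65,0.061,-0.66,0.18,0,0,-0.08,0.65,0.061,-0.76,0.22,0,0,-0.08,0.65,0.061,-0.849,0.25,0,0,-0.08,0.65]

```text
time: 1.75
tool_pos: [452.7, -109.5, 116.4]
tcp_rot: [-3.141, -0.001, -2.933]
contact_force: [1.0, 1.1, -0.4]
grip_width: 59.7
```

```bash
python3 - <<'E'
from t import *
st(); goal(-170,-42,8)
cv2.imwrite('pics/wrist1.png',capture('wrist')[:,:,::-1])
E
```

```text
t 1.75 fix xy [-170.5  -43.7] tip z 99.4 rot [-3.141e+00 -1.000e-03 -2.933e+00] F [ 1.   1.1 -0.4] g 59.7
goal -170 -42 8 shift [-0.0016  0.0046  0.2285] turn [-0.0017 -0.0023 -0.0021]
```

View pics/wrist1.png

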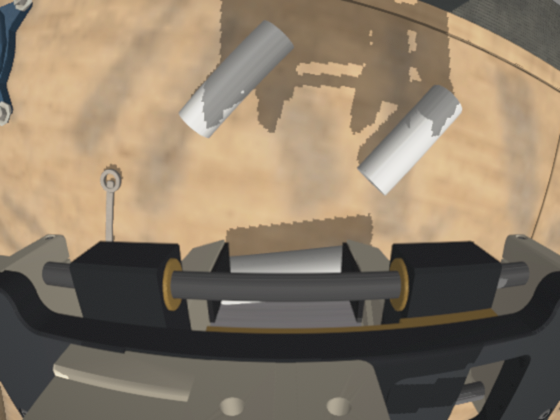

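carry_out:
  moves: [0,0,0.04,0,0,0,0.65,0,0,0.08,0,0,0,0.65,0,0,0.12,0,0,0,0.65,0,0,0.15,0,0,0,0.65,0,0,0.18,0,0,0,0.65,0,0,0.205,0,0,0,0.65,0,0,0.22,0,0,0,0.65,0,0,0.226,0,0,0,0.65]

```text
time: 2.6
tool_pos: [453.3, -113.6, 24.2]
tcp_rot: [-3.139, -0.002, -2.934]
contact_force: [0.2, -0.2, 0.1]
grip_width: 59.8
```

```bash
cat > look.py <<'E'
import sys
from t import *
n=sys.argv[1]; st()
a=capture('top')[:,:,::-1][140:280,230:420]; b=capture('scene')[:,:,::-1][170:300,200:390]
cv2.imwrite(f'pics/{n}.png',np.vstack([cv2.resize(a,None,fx=3,fy=2.2 if 0 else 3),])[:])
cv2.imwrite(f'pics/{n}s.png',cv2.resize(b,None,fx=4,fy=4))
E
python3 look.py a
```

```text
t 2.6 fix xy [-170.9  -47.8] tip z 7.2 rot [-3.139e+00 -2.000e-03 -2.934e+00] F [ 0.2 -0.2  0.1] g 59.8
```

View pics/a.png

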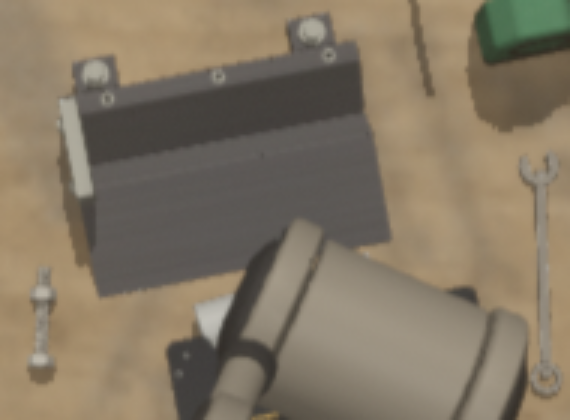

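View pics/as.png

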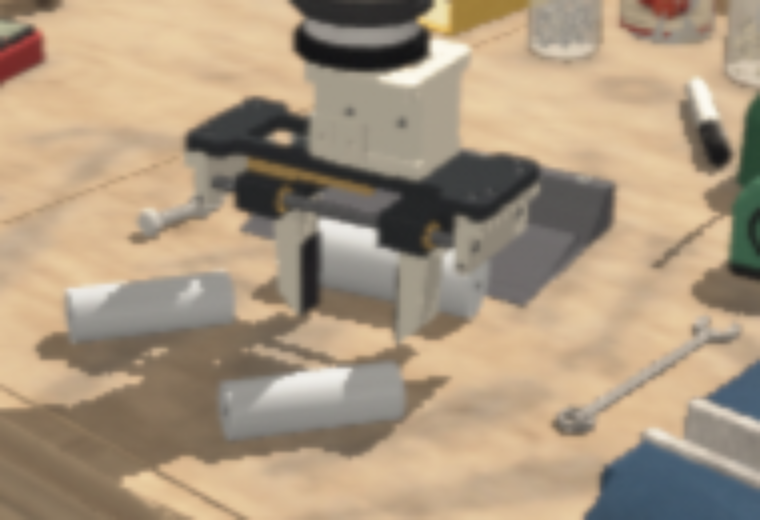

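The fingers stand just behind the bar, with the look-alikes clear behind them. I'll start a slow push.

carry_out:
  moves: [-0.01,0.005,0,0,0,0,0.65,-0.02,0.01,0,0,0,0,0.65,-0.03,0.013,0,0,0,0,0.65,-0.04,0.014,0,0,0,0,0.65,-0.05,0.014,0,0,0,0,0.65,-0.06,0.014,0,0,0,0,0.65,-0.07,0.014,0,0,0,0,0.65,-0.08,0.014,0,0,0,0,0.65]

```text
time: 3.5
tool_pos: [484.0, -101.6, 24.5]
tcp_rot: [-3.139, -0.002, -2.934]
contact_force: [-0.5, -0.8, -0.9]
grip_width: 59.9
```

```bash
python3 look.py b
```

```text
t 3.5 fix xy [-138.3  -42.5] tip z 7.5 rot [-3.139e+00 -2.000e-03 -2.934e+00] F [-0.5 -0.8 -0.9] g 59.9
```

View pics/b.png

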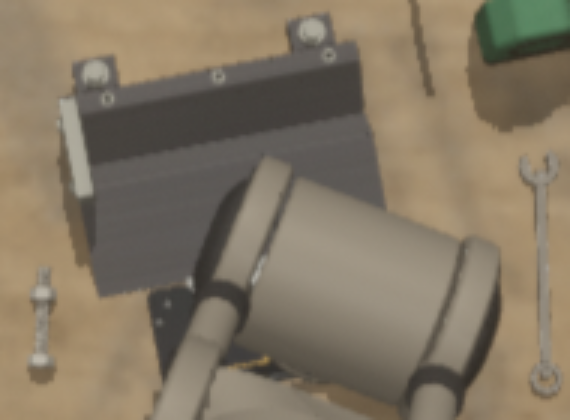

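View pics/bs.png

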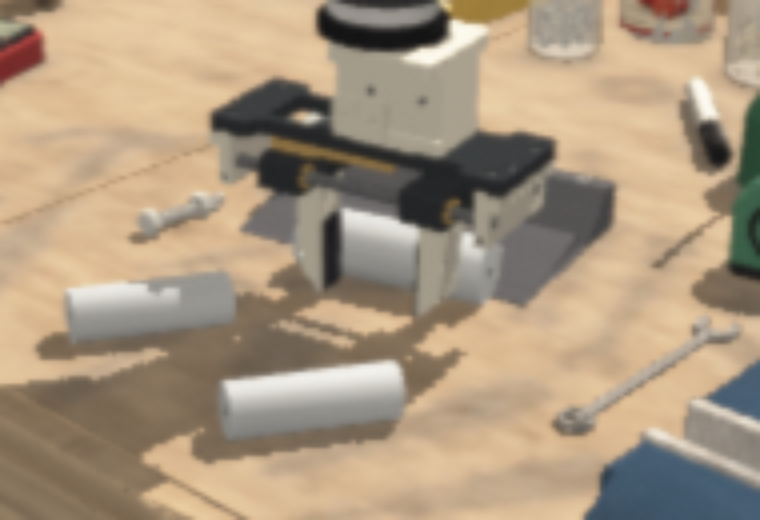

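carry_out:
  moves: [-0.012,0,0,0,0,0,0.65,-0.024,0,0,0,0,0,0.65,-0.036,0,-0.001,0,0,0,0.65,-0.048,0,-0.004,0,0,0,0.65,-0.06,0,-0.007,0,0,0,0.65,-0.072,0,-0.01,0,0,0,0.65,-0.084,0,-0.013,0,0,0,0.65,-0.096,0,-0.016,0,0,0,0.65]

```text
time: 4.4
tool_pos: [521.3, -93.6, 30.8]
tcp_rot: [-3.139, -0.003, -2.934]
contact_force: [-5.5, -0.8, 3.5]
grip_width: 59.6
```

```bash
python3 look.py c
```

```text
t 4.4 fix xy [-100.2  -42.5] tip z 13.8 rot [-3.139e+00 -3.000e-03 -2.934e+00] F [-5.5 -0.8  3.5] g 59.6
```

View pics/cs.png

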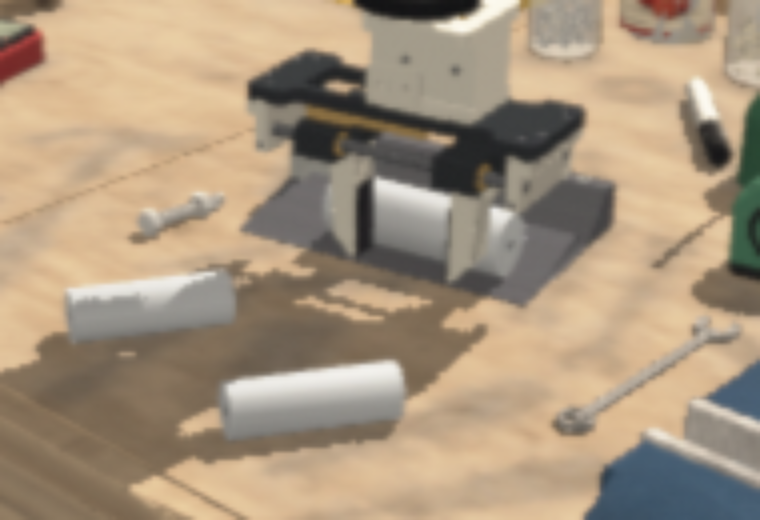

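carry_out:
  moves: [-0.012,0,-0.003,0,0,0,0.65,-0.024,0,-0.006,0,0,0,0.65,-0.036,0,-0.009,0,0,0,0.65,-0.048,0,-0.012,0,0,0,0.65,-0.06,0,-0.015,0,0,0,0.65,-0.072,0,-0.018,0,0,0,0.65,-0.084,0,-0.021,0,0,0,0.65,-0.096,0,-0.024,0,0,0,0.65]

```text
time: 5.3
tool_pos: [559.8, -85.7, 40.6]
tcp_rot: [-3.139, -0.002, -2.934]
contact_force: [-5.0, -1.6, 1.7]
grip_width: 59.6
```

```bash
python3 look.py d
```

```text
t 5.3 fix xy [-60.9 -42.7] tip z 23.6 rot [-3.139e+00 -2.000e-03 -2.934e+00] F [-5.  -1.6  1.7] g 59.6
```

View pics/ds.png

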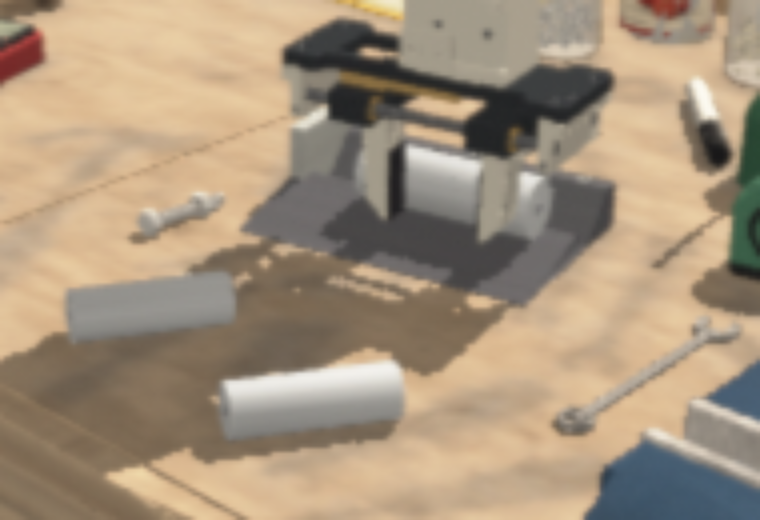

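carry_out:
  moves: [-0.008,0,-0.002,0,0,0,0.65,-0.016,0,-0.004,0,0,0,0.65,-0.024,0,-0.006,0,0,0,0.65,-0.032,0,-0.008,0,0,0,0.65,-0.04,0,-0.009,0,0,0,0.65,-0.048,0,-0.009,0,0,0,0.65,-0.056,0,-0.009,0,0,0,0.65,-0.064,0,-0.009,0,0,0,0.65]

```text
time: 6.2
tool_pos: [586.4, -80.3, 44.4]
tcp_rot: [-3.138, 0.001, -2.934]
contact_force: [0.2, -0.1, -0.4]
grip_width: 59.6
```

```bash
python3 look.py e
```

```text
t 6.2 fix xy [-33.7 -43. ] tip z 27.4 rot [-3.138e+00  1.000e-03 -2.934e+00] F [ 0.2 -0.1 -0.4] g 59.6
```

View pics/es.png

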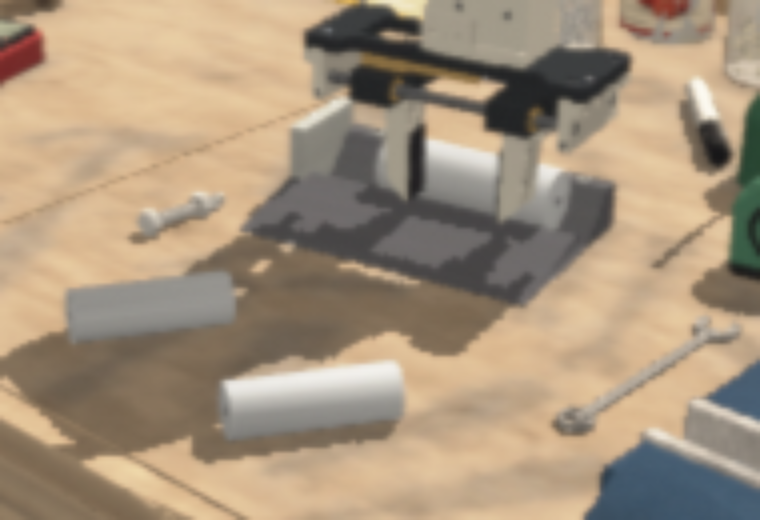

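The push force has gone to zero, so the bar has probably dropped into the groove. I'll back off, lift and look.

carry_out:
  moves: [0.02,0,0,0,0,0,0.65,0.06,0,0,0,0,0,0.65,0.1,0,-0.04,0,0,0,0.4,0.12,-0.05,-0.1,0,0,0,0.2,0.12,-0.12,-0.17,0,0,0,0,0.12,-0.2,-0.24,0,0,0,0,0.1,-0.28,-0.24,0,0,0,0,0.08,-0.34,-0.24,0,0,0,0]

```text
time: 7.1
tool_pos: [583.2, -221.8, 142.3]
tcp_rot: [-3.136, 0.003, -2.935]
contact_force: [0.3, 0.3, -0.0]
grip_width: 16.6
```

```bash
python3 look.py f
```

```text
t 7.1 fix xy [ -66.4 -180.8] tip z 125.3 rot [-3.136e+00  3.000e-03 -2.935e+00] F [ 0.3  0.3 -0. ] g 16.6
```

View pics/f.png

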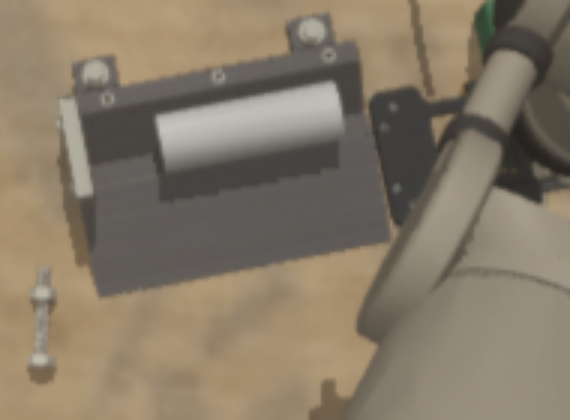

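View pics/fs.png

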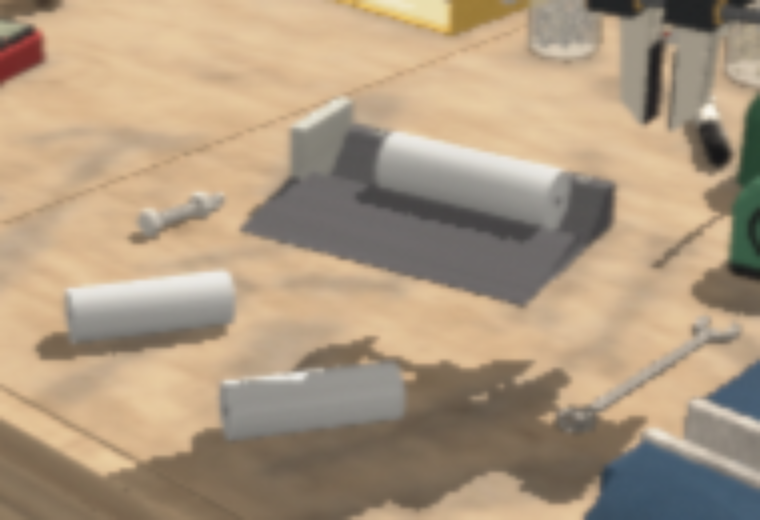

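```bash
python3 - <<'E'
from t import *
c=get_calibration('top')
for uv in [(157,120),(165,172),(335,85),(343,135),(161,146),(339,110)]:
    print(uv,tofix(onplane(c,230+uv[0]/3,140+uv[1]/3,34)).round(1))
st(); goal(0,-135,80); goal(0,-135,22)
E
```

```text
(157, 120) [15.5 24.5]
(165, 172) [-19.7  25.8]
(335, 85) [ 16.3 -95.7]
(343, 135) [-17.6 -94.1]
(161, 146) [-2.2 25.2]
(339, 110) [ -0.7 -94.9]
t 7.2 fix xy [ -66.3 -181.6] tip z 123.8 rot [-3.136e+00  2.000e-03 -2.936e+00] F [0.7 0.  0.6] g 8.2
goal 0 -135 80 shift [-0.165   0.1178  0.1093] turn [-0.0104  0.0041 -0.0092]
goal 0 -135 22 shift [-0.1647  0.1186  0.2543] turn [-0.0104  0.0041 -0.0092]
```

carry_out:
  moves: [-0.05,0.04,0,0,0,0,0,-0.11,0.08,0.02,0,0,0,0,-0.165,0.119,0.04,0,0,0,0,-0.165,0.119,0.1,-0.01,0,-0.01,0,-0.165,0.119,0.15,-0.01,0,-0.01,0,-0.165,0.119,0.19,-0.01,0,-0.01,0,-0.165,0.119,0.21,-0.01,0,-0.01,0,-0.165,0.119,0.22,-0.01,0,-0.01,0]

```text
time: 8.0
tool_pos: [637.7, -162.3, 51.9]
tcp_rot: [3.141, 0.001, -2.931]
contact_force: [0.2, 0.7, 0.1]
grip_width: 0.8
```

```bash
python3 look.py g; python3 - <<'E'
from t import *
goal(0,-118,26)
E
```

```text
t 8.0 fix xy [  -0.7 -133.9] tip z 34.9 rot [ 3.141e+00  1.000e-03 -2.931e+00] F [0.2 0.7 0.1] g 0.8
goal 0 -118 26 shift [-0.0004  0.0412  0.0243] turn [0.0002 0.0035 0.001 ]
```

View pics/gs.png

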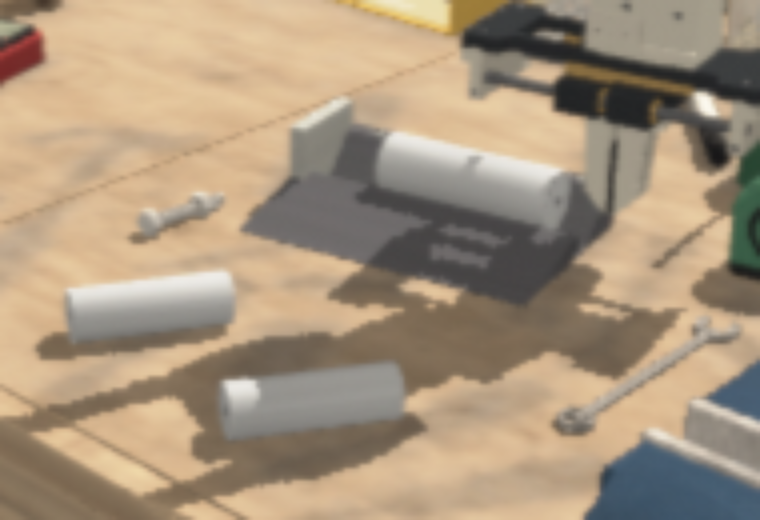

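carry_out:
  moves: [0,0.01,0.01,0,0,0,0,0,0.02,0.018,0,0,0,0,0,0.03,0.023,0,0,0,0,0,0.04,0.024,0,0,0,0,0,0.05,0.024,0,0,0,0,0,0.06,0.024,0,0,0,0,0,0.07,0.024,0,0,0,0,0,0.08,0.024,0,0,0,0]

```text
time: 8.9
tool_pos: [631.8, -131.7, 43.3]
tcp_rot: [-3.141, 0.002, -2.931]
contact_force: [0.7, -4.0, -1.3]
grip_width: 0.5
```

```bash
python3 look.py i; python3 - <<'E'
from t import *
goal(0,-64,26)
E
```

```text
t 8.9 fix xy [-1.000e-01 -1.027e+02] tip z 26.3 rot [-3.141e+00  2.000e-03 -2.931e+00] F [ 0.7 -4.  -1.3] g 0.5
goal 0 -64 26 shift [-0.0003  0.0951  0.0006] turn [0.0004 0.0036 0.0014]
```

View pics/is.png

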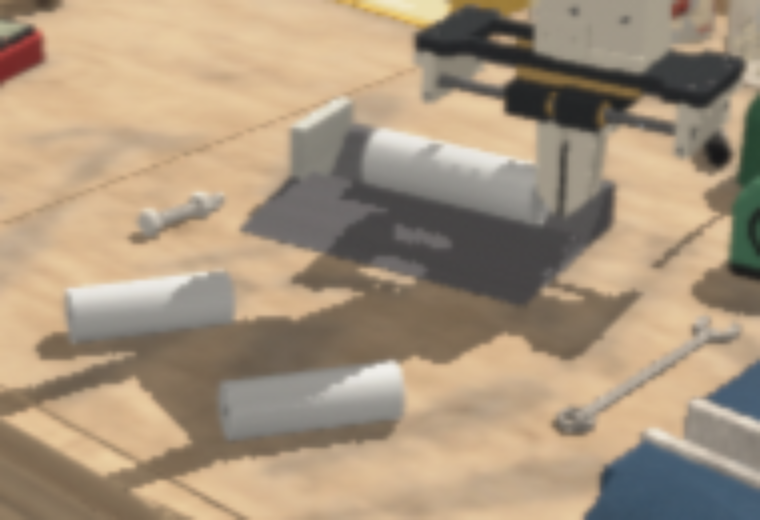

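carry_out:
  moves: [0,0.01,0,0,0,0,0,0,0.02,0,0,0,0,0,0,0.03,0,0,0,0,0,0,0.04,0,0,0,0,0,0,0.05,0,0,0,0,0,0,0.06,0,0,0,0,0,0,0.068,0,0,0,0,0,0,0.075,0,0,0,0,0]

```text
time: 9.8
tool_pos: [625.2, -101.4, 43.3]
tcp_rot: [3.141, 0.002, -2.931]
contact_force: [0.4, -3.1, 0.4]
grip_width: 0.6
```

```bash
python3 look.py j; python3 - <<'E'
from t import *
goal(0,-64,26)
E
```

```text
t 9.8 fix xy [ -0.1 -71.7] tip z 26.3 rot [ 3.141e+00  2.000e-03 -2.931e+00] F [ 0.4 -3.1  0.4] g 0.6
goal 0 -64 26 shift [-0.0004  0.0184  0.0006] turn [0.0016 0.0031 0.0021]
```

View pics/js.png

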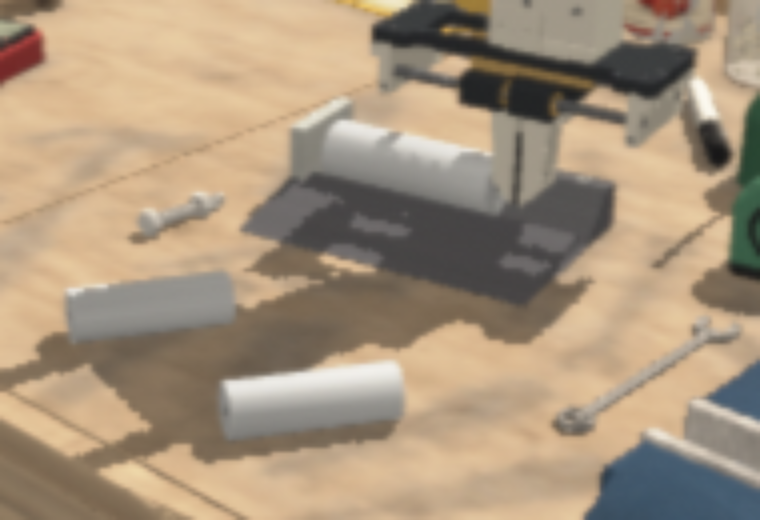

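Near the stop now. I'll go 1 mm per row and watch the force.

carry_out:
  moves: [0,0.0025,0,0,0,0,0,0,0.005,0,0,0,0,0,0,0.0075,0,0,0,0,0,0,0.01,0,0,0,0,0,0,0.0125,0,0,0,0,0,0,0.015,0,0,0,0,0,0,0.0165,0,0,0,0,0,0,0.018,0,0,0,0,0]

```text
time: 10.7
tool_pos: [623.6, -93.9, 43.3]
tcp_rot: [3.141, 0.002, -2.931]
contact_force: [0.1, -3.3, -1.1]
grip_width: 0.3
```

```bash
python3 -c "
from t import *
st()"
```

```text
t 10.7 fix xy [ -0.1 -64.1] tip z 26.3 rot [ 3.141e+00  2.000e-03 -2.931e+00] F [ 0.1 -3.3 -1.1] g 0.3
```

Still about 3 N, so it hasn't reached the stop. A few more mm.

carry_out:
  moves: [0,0.0015,0,0,0,0,0,0,0.003,0,0,0,0,0,0,0.004,0,0,0,0,0,0,0.005,0,0,0,0,0,0,0.006,0,0,0,0,0,0,0.007,0,0,0,0,0,0,0.0075,0,0,0,0,0,0,0.0075,0,0,0,0,0]

```text
time: 11.5
tool_pos: [623.6, -93.3, 43.5]
tcp_rot: [-3.139, 0.003, -2.931]
contact_force: [2.0, -11.6, -1.8]
grip_width: 0.9
```

```bash
python3 look.py k; python3 - <<'E'
import cv2
E
```

```text
t 11.5 fix xy [ -0.  -63.5] tip z 26.5 rot [-3.139e+00  3.000e-03 -2.931e+00] F [  2.  -11.6  -1.8] g 0.9
```

View pics/ks.png

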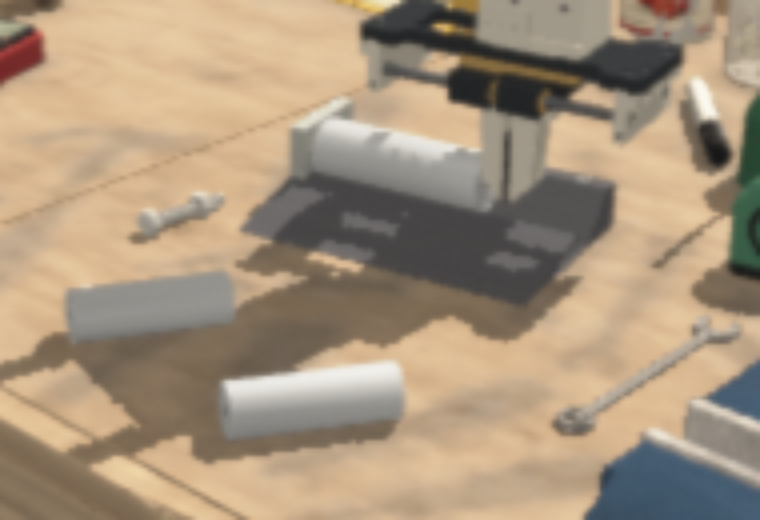

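View pics/k.png

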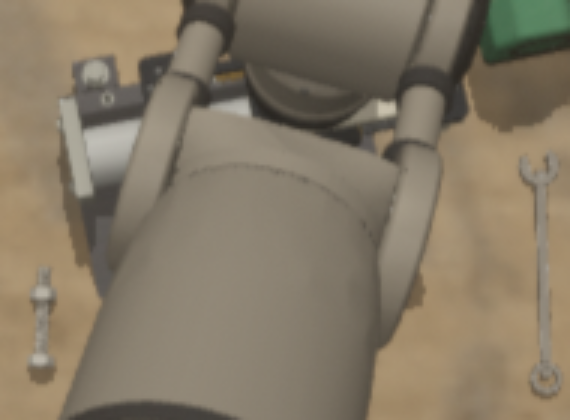

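The finger stalled and the force jumped to 11.6 N, so the bar is at the stop. I'll retreat along the groove, then lift.

carry_out:
  moves: [0,-0.01,0,0,0,0,0,0,-0.03,0,0,0,0,0,0,-0.05,0,0,0,0,0,0,-0.06,-0.08,0,0,0,0,0,-0.06,-0.18,0,0,0,0,0.1,-0.06,-0.28,0,0,0,0,0.2,-0.06,-0.3,0,0,0,0,0.3,-0.06,-0.3,0,0,0,0]

```text
time: 12.4
tool_pos: [510.5, -142.2, 165.6]
tcp_rot: [-3.136, 0.006, -2.93]
contact_force: [-0.6, -0.9, 0.6]
grip_width: 0.5
```

carry_out:
  moves: [0.1,-0.1,0,0,0,0,0,0.2,-0.2,0,0,0,0,0,0.25,-0.3,0,0,0,0,0,0.25,-0.4,0,0,0,0,0,0.25,-0.5,0,0,0,0,0,0.25,-0.5,0,0,0,0,0,0.25,-0.5,0,0,0,0,0,0.25,-0.5,0,0,0,0,0]

```text
time: 13.2
tool_pos: [454.6, -357.6, 165.7]
tcp_rot: [-3.138, 0.006, -2.93]
contact_force: [0.6, 0.4, -0.6]
grip_width: 0.1
```

```bash
python3 look.py l
```

```text
t 13.2 fix xy [-220.5 -286.8] tip z 148.7 rot [-3.138  0.006 -2.93 ] F [ 0.6  0.4 -0.6] g 0.1
```

View pics/l.png

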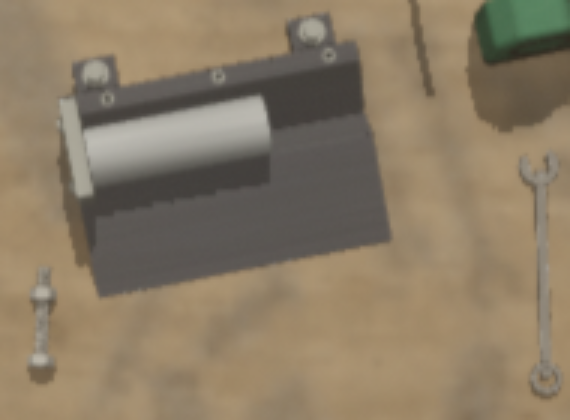

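View pics/ls.png

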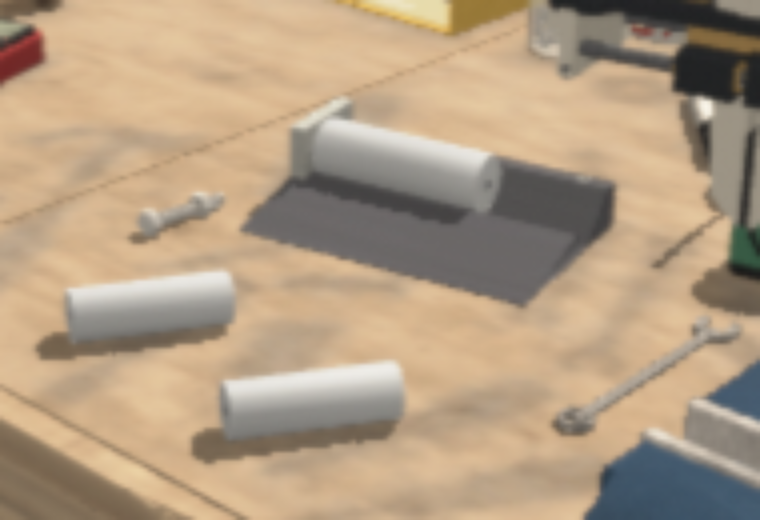

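```bash
python3 - <<'E'
from t import *
c=get_calibration('top')
for uv in [(86,157),(267,121)]: print(tofix(onplane(c,230+uv[0]/3,140+uv[1]/3,34)).round(1))
o=get_obs(); print(abs(o['dq']).max(),o['contact_force'])
close_job()
E
```

```text
[-0.  75.2]
[  1.1 -46.8]
0.00398001836384284 [-0.28253806 -0.05444281 -0.23325383]
the job is handed in; nothing more can be done
```

The bar is lying in the V-groove with its end against the stop plate, and I've handed the job in. I rolled it up the ramp with the two half-open fingers. It dropped into the groove at about y = -35 mm, well short of the stop. I then pushed it endwise with the closed fingers until the force jumped to 11.6 N and the fingers stalled, and drew the arm clear. The arm's clock read about 13 s.

- **Last look:** the top camera puts the bar's ends at y ≈ 75 and -47 mm in the fixture's frame, and its axis at x ≈ 0 to 1 mm. The right end should read -45 mm, so it is within about 2 mm, which is about the camera's accuracy.
- **Other things:** the bolt and wrench look unmoved. The tape measure was partly hidden by the arm in the last side view, but what shows looks unmoved. The arm touches nothing.
- **One disagreement:** the ramp-foot corner at the stop end appeared several mm further along y than the drawing says. I left it out of the fixture fit; the other six points agreed to within 2 mm.

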